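# Dial open the store-room lockbox

### The arm

A 6-joint arm with a two-finger parallel gripper is mounted at the origin on the work surface; the furniture and walls round the work are solid. World frame = base frame: x ahead of the robot, y to its left, z up, the work surface at z = 0. Lengths are in m, angles in degrees, forces in N, time in s.
With the tool pointing down it reaches from about 0.25 to 0.725 m from the base axis. Payload 9.7 kg.
Tool frame: the origin (TCP) lies midway between the tips of the shut fingers; the grasp point (between the pads) lies 19 mm behind it; z points along the fingers, y is the line along which they close (so a half turn about z gives the same grasp; the last joint's range is limited). The gripper opens to 85 mm and grips with 20 to 120 N. Pads are 22 mm wide; open, the fingers measure 114 mm over their backs; the gripper's body (76 mm by 85 mm) begins 54 mm behind the grasp point. The pads swing forward as they close: fully open they stand 13 mm farther back than shut.
Start: joints at [0, 4.979, 10.078, 95.1, 0, 90], TCP at [0.55, -0, 0.196] pointing down, gripper open.
Joint ranges: [-179.16, 179.16], [-48.56, 103.87], [-65.8, 70.77], [-126.05, 130.52], [-82.76, 87.17], [-180, 180]. Speed limits (degrees/s): [127.2, 127.2, 147.25, 180, 180, 180].

### API

Orientations are given as [roll, pitch, yaw] about the fixed x, y, z axes, in that order (R = Rz(yaw) Ry(pitch) Rx(roll)).
In Python, from workcell import bot gives the robot as it stands. The module is installed in compiled form; this text tells all that it offers.
- The arm moves only by the tool send_rows, never from a script. Its argument "moves" is one flat list of numbers, 7 for each row, row after row: the shift along the world's x, y, z normalised to -1 to 1, where 1 is 0.025 m, then the turn, a rotation vector about the world's x, y, z normalised to -1 to 1, where 1 is 0.15 rad, then the closure, from -1 (fully open) to 1 (shut), so that 0 is half open. A call has 1 to 8 rows; each row shifts and turns the commanded pose from where the row before left it; what a row does not reach is not made up. A row lasts 1/8 s, in which the tool goes at most 62.5 mm and 10.7 degrees, less where a joint would pass 70% of its speed; a pose out of reach is approached as far as the arm can. A call with a number of a shift or a turn outside -1 to 1 is refused whole. A call with a gripper value outside its range is refused whole. The fingers move at their own pace and stop on an object; "squeeze" is the grip in N (left out, the last holds). Time passes only in rows, so rows that do not move let the fingers close. It gives the time, the measured TCP pose, the force, the opening and the grip force at its end, in the units of the state.
- bot.get_obs(): the state, without advancing time (a new reading comes with each control period).
- bot.camera(name): name is "scene" or "side" or "wrist"; returns a dict with "color" (480x640x3 uint8, red, green, blue), "camera_matrix" (3x3 intrinsics, pixels), "D" ([k1, k2, p1, p2, k3] as OpenCV has them; the pictures are not rectified), "R" (3x3) and "t" (3): a world point X has camera coordinates R X + t. Camera axes: x right, y down, z forward; pixel columns grow to the right and rows downward; lengths in m; the calibration is good to about 2 mm. A picture is of the moment at which its call begins. There is no depth.
- bot.job_done(): hands the job in; it is judged then, once.
Trained networks look in the newest picture that a camera, given by its name, has taken for a name from the list of things; names that differ only in an ending like _2 or _b are one class to them, and where a whole thing is asked for, a point or a joint stands for the part that bears it (a point fixed in the world has none). Each returns a list of dicts, best first, with "p" (0 to 1); they miss things now and then, are a little off and sometimes report something else, mostly with a low value. They report only what shows in the picture. A call takes as long as a camera call.
- bot.boxes_of(camera, query): "extent" ([left, top, right, bottom] in pixels, round what is visible of it).
- bot.trace(camera, query): "region" (480x640 bool, what is visible of it) and "extent" ([left, top, right, bottom] in pixels, round what is visible of it).
- bot.landmark_of(camera, query): "pixel" ([column, row] in pixels: a listed point, or the origin of a listed thing).
The state is a dict: "time": time; "q": joint angles; "qd": joint speeds; "joint_efforts": joint torques, N m; "ee_pos": TCP position; "tcp_rot": TCP orientation; "wrist_force": force on the tool from outside, world axes, zero at the start; "torque": the same for the moment, N m; "opening": finger opening in m; "grasp_force": force on a finger pad.
Only numpy, scipy, OpenCV 4.12 (cv2) and the standard library are available. Lean on these libraries where they do the work, as an engineer would, in place of code of your own. Each camera call takes 0.05 s, during which the arm holds its last target. There are 200 camera calls.

### The job

Work the combination of the grey lockbox by the black finger peg on its dial (directions as seen from above): turn the dial anticlockwise past the round stud once and stop with the peg in line with the stud when it comes to it the second time; turn back clockwise past the square block once and stop at the block the second time; then turn anticlockwise again only until you feel the dial come up against its hidden stop, without forcing it. Then slide the hatch fully open by its knob, away from the dial, never prying at it while it is barred, and leave the things around the box where they are.

Things in the scene. Friction and masses are not known exactly. Their poses are not given: they have to be found in the camera images.
- lockbox: grey steel lockbox, fixed to the table, 130 (x) x 260 (y) x 55 mm high; origin at the centre of its underside, z up. The dial is on the half towards its own +y, the sliding hatch on the half towards its own -y
- dial_centre (a point): point on the dial's axis level with its top face, 70 mm above the table. The dial is an aluminium disc 94 mm in diameter. After a rightly dialled combination a bar drops in the lock and the dial stops dead, a little springily, somewhere 85 to 200 degrees anticlockwise of the square block (it differs from box to box)
- dial_peg (a point): point on the axis of the dial's finger peg, 91 mm above the table. The peg is an upright black cylinder 16 mm in diameter that spins freely on its pin; it stands 36 mm off the dial's axis and reaches from 72 to 106 mm above the table. Driving it round the circle turns the dial
- round_stud (a point): round stud (13 mm across, 5 mm high) on the box's top beside the dial, 57 mm from the dial's axis; this point is the middle of its top, 60 mm above the table. It marks the first number: the peg is at it when the peg lies on the line from the dial's axis to the stud (the lock forgives 7 degrees)
- square_block (a point): square block (11 x 11 mm, 5 mm high) on the box's top beside the dial, 57.5 mm from the dial's axis; this point is the middle of its top, 60 mm above the table. It marks the second number: the peg is at it when the peg lies on the line from the dial's axis to the block (the lock forgives 7 degrees)
- dial (a joint): turn of the dial about the vertical, rad, counted on through whole turns; grows anticlockwise seen from above; 0 when the peg lies towards the lockbox's own +x. It starts within 180 degrees clockwise of the round stud. It turns with about 1.5 N at the peg, 3 to 4 N once it carries the lock's hidden wheels along
- hatch_knob (a point): middle of the top of the hatch's knob, an upright black cylinder 18 mm in diameter from 61 to 88 mm above the table, in the middle of the aluminium hatch
- hatch (a joint): slide of the hatch, m: 0 shut, 0.070 fully open against its end stop; it opens towards the lockbox's own -y. It has about 1 mm of play while the lock bars it, and slides with about 3 to 4 N once the lock has let go
- mill: salt mill 44 x 44 x 90 mm in front of the box, on the robot's side, loose; origin at the centre of its underside; leave it
- can: drinks can 66 mm in diameter, 115 mm high, loose; origin at the centre of its underside; leave it
- mug: mug 82 x 114 x 97 mm, loose; origin at the centre of its underside; leave it
- tape: flat roll of tape 103 mm across, 25 mm high, loose; origin at the centre of its underside; leave it
- telltale (a joint): shift of the steel tell-tale pin (5 mm in diameter) that stands 15 mm out of the lockbox's +y end wall, 30 mm above the table. It is sprung and shows the load on the lock's bar: +2.4 mm (0.0024) when the peg is pushed with 25 N against the dial's stop, -2.4 mm when the barred hatch is pulled with 33 N; beyond that the lock is damaged

How it is judged (in metres and radians):
At the end, for the whole second after the job is handed in: the hatch is open to within 8 mm of its end stop and at rest (the lock lets it move only after the combination has been dialled rightly) (value of joint hatch above 0.062 m and velocity of joint hatch below 0.01 m/s); the robot touches nothing.
It fails at once if the lock is forced: its tell-tale pin is driven more than 2.4 mm either way (over about 25 N at the peg against the dial's stop, or over 33 N on the barred hatch) (value of joint telltale above 0.0024 m or value of joint telltale below -0.0024 m).
It fails at once if the mill, can, mug or tape are shifted by more than 30 mm (distance of any of mill, can, mug, tape from where it was at the start of the episode above 0.03 m).
It also fails if it takes over 72 s, if anything falls off the work surface, if the arm or the gripper's body presses on something with over 40 N, if the wrist force passes 120 N, or if a joint passes its speed limit or range.

## Working session

There is one attempt and no reset: what is moved stays moved. The work goes in short steps, Python scripts to look and compute and a tool call to move; the robot and the scene stay as the last step left them, time stands still between calls to the robot, and variables do not carry over. Pictures are saved under pics/ and viewed, at most 10 in all, crops included, and the job is handed in when it is done.

Besides the shell and the picture viewer there is one more tool, called after "Call:" as name(argument=value, ...) on one line, values as JSON. send_rows: Moves the arm, as the interface text tells. Its arguments: {"type":"object","properties":{"moves":{"type":"array"},"squeeze":{"type":"number"}},"required":["moves"]}

```bash
mkdir -p pics
cat > h.py <<'E'
import numpy as np, cv2
from workcell import bot
def ray(c,px):
    p=cv2.undistortPoints(np.array([[px]],float),c["camera_matrix"],np.array(c["D"],float))[0,0]
    R=np.array(c["R"]);t=np.array(c["t"]).ravel()
    return -R.T@t, R.T@np.array([p[0],p[1],1])
def at(c,px,z):
    o,d=ray(c,px); return o+d*(z-o[2])/d[2]
Z=dict(dial_centre=.07,dial_peg=.091,round_stud=.06,square_block=.06,hatch_knob=.088,lockbox=0,mill=0,can=0,mug=0,tape=0)
E
python3 - <<'E'
from h import *
for n in ["scene","side"]:
    c=bot.camera(n); cv2.imwrite(f"pics/{n}0.png",c["color"][:,:,::-1])
    for k,z in Z.items():
        for r in bot.landmark_of(n,k)[:2]:
            print(n,k,round(r["p"],2),np.round(r["pixel"]),np.round(at(c,r["pixel"],z),4))
print(bot.get_obs())
E
```

```text
scene dial_centre 0.57 [273. 223.] [ 0.4771 -0.0886  0.07  ]
scene dial_peg 0.86 [286. 203.] [ 0.53   -0.0776  0.091 ]
scene round_stud 0.57 [248. 224.] [ 0.4468 -0.0391  0.06  ]
scene round_stud 0.46 [281. 211.] [ 0.5313 -0.0574  0.06  ]
scene square_block 0.83 [279. 210.] [ 0.5315 -0.0534  0.06  ]
scene hatch_knob 0.8 [330. 233.] [ 0.5156 -0.2177  0.088 ]
scene hatch_knob 0.52 [282. 204.] [ 0.5242 -0.0698  0.088 ]
scene lockbox 0.9 [298. 254.] [ 0.4976 -0.1415  0.    ]
scene can 0.77 [452. 306.] [ 0.5847 -0.4877  0.    ]
scene mug 0.88 [443. 353.] [ 0.4658 -0.5438  0.    ]
scene tape 0.8 [187. 237.] [0.3718 0.0943 0.    ]
side dial_centre 0.59 [312. 203.] [ 0.5233 -0.0711  0.07  ]
side dial_peg 0.68 [310. 196.] [ 0.5176 -0.0749  0.091 ]
side dial_peg 0.61 [389. 350.] [ 0.4032 -0.6254  0.091 ]
side round_stud 0.7 [279. 202.] [ 0.4537 -0.0128  0.06  ]
side square_block 0.94 [311. 203.] [ 0.5285 -0.0558  0.06  ]
side square_block 0.18 [337. 222.] [ 0.5433 -0.1744  0.06  ]
side hatch_knob 0.85 [335. 223.] [ 0.5141 -0.2186  0.088 ]
side lockbox 0.59 [317. 241.] [ 0.5028 -0.1437  0.    ]
[... 191 characters left out ...]
 0.0854 0.    ]
{'time': 1.1, 'q': array([-7.52951341e-04,  4.97805964e+00,  1.00777917e+01,  9.50995357e+01,
        1.16009364e-03,  9.00006490e+01]), 'qd': array([-0.02406307, -0.07612251,  0.00276538, -0.01659989, -0.07010622,
       -0.01702153]), 'joint_efforts': array([ 2.96750204e-04, -5.20114768e+01,  4.64858115e+01,  1.64357825e-03,
        6.76220543e-05,  6.98593951e-06]), 'ee_pos': array([ 5.49992864e-01, -7.46510311e-07,  1.96188425e-01]), 'tcp_rot': array([ 1.79999804e+02, -1.16009587e-03,  8.99985981e+01]), 'wrist_force': array([ 0.036978  ,  0.34985527, -0.00923701]), 'torque': array([-0.0040328 ,  0.01231966,  0.01373924]), 'grasp_force': 0.0, 'opening': 0.0855004651924659}
```

View pics/scene0.png

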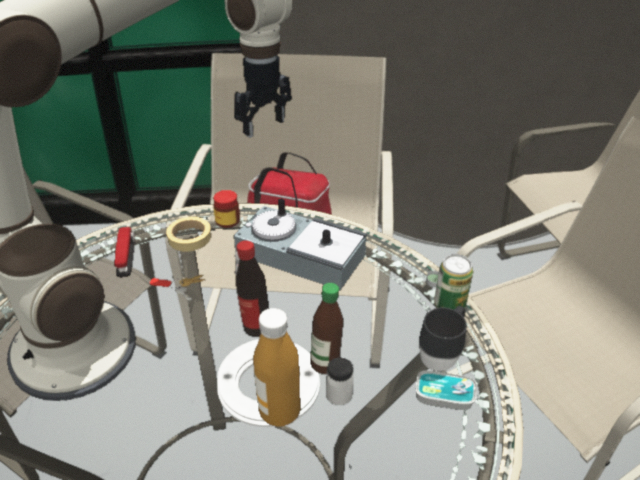

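View pics/side0.png

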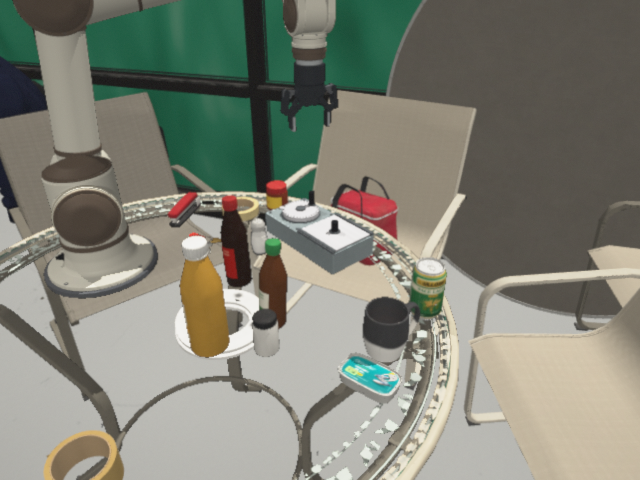

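The scene view shows the box at (300,245), with the dial at (273,225), the peg at (282,207), the knob at (326,237) and a jar at (227,210). The side view shows the same box at (320,230), with the mill at (258,235). The stud and block are too small in both, so I'll use the wrist camera.

Call:
send_rows(moves=[-0.4, -0.8, 1, 0, 0, 0, 1, -0.4, -0.8, 1, 0, 0, 0, 1, -0.4, -0.8, 1, 0, 0, 0, 1, -0.4, -0.8, 0, 0, 0, 0, 1, 0, 0, 0, 0, 0, 0, 1, 0, 0, 0, 0, 0, 0, 1])

```text
time: 1.85
ee_pos: [0.5101, -0.0797, 0.2709]
tcp_rot: [-180.0, -0.0, 90.0]
wrist_force: [0.7, 0.4, 0.3]
opening: -0.0004
grasp_force: 0.0
```

```bash
cat > look.py <<'E'
from h import *
import sys
c=bot.camera("wrist"); cv2.imwrite(f"pics/{sys.argv[1]}.png",c["color"][:,:,::-1])
for k,z in Z.items():
    for r in bot.landmark_of("wrist",k)[:2]:
        print(k,round(r["p"],2),np.round(r["pixel"]),np.round(at(c,r["pixel"],z),4))
o=bot.get_obs();print(o["time"],o["ee_pos"],o["tcp_rot"],o["q"],o["opening"])
E
python3 look.py w1
```

```text
dial_centre 0.62 [292. 200.] [ 0.4819 -0.0826  0.07  ]
dial_peg 0.58 [328. 194.] [ 0.5179 -0.0724  0.091 ]
round_stud 0.94 [261. 149.] [ 0.4523 -0.0337  0.06  ]
lockbox 0.97 [313. 238.] [ 0.5017 -0.1447  0.    ]
mill 0.74 [194. 218.] [ 0.3593 -0.12    0.    ]
2.4 [ 0.510034   -0.07990338  0.27116955] [-1.79998353e+02  8.59363411e-04  9.00095565e+01] [-8.90306431e+00  2.74880108e+00  1.62186457e+01  1.03471338e+02
 -1.10414051e-03  8.10873792e+01] -3.243066948859176e-05
```

View pics/w1.png

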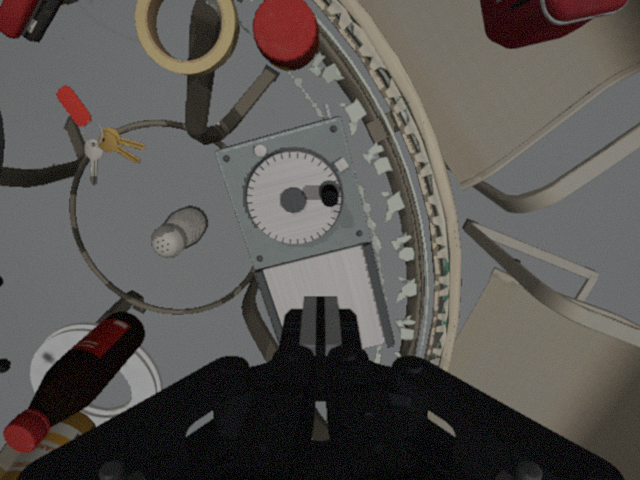

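The wrist view shows the dial at (293,199), peg at (329,194), round stud at (261,150) and square block at (341,164). Next I'll refine these numerically.

```bash
cat > m.py <<'E'
from h import *
c=bot.camera("wrist"); g=cv2.cvtColor(c["color"],cv2.COLOR_RGB2GRAY)
P={}
for k in ["round_stud","square_block","dial_peg","dial_centre","hatch_knob","lockbox"]:
    for r in bot.trace("wrist",k)[:2]:
        m=r["region"]; ys,xs=np.nonzero(m)
        if len(xs)<8: continue
        print(k,round(r["p"],2),np.round(r["extent"]),len(xs),np.round([xs.mean(),ys.mean()],1),np.round(at(c,[xs.mean(),ys.mean()],Z[k] if k!="dial_peg" else .089),4))
        if k=="dial_centre":
            h=cv2.convexHull(np.c_[xs,ys].astype(np.int32))[:,0]; W=np.array([at(c,p,.068)[:2] for p in h.astype(float)])
            (x,y),r_=cv2.minEnclosingCircle(W.astype(np.float32)); print("circle",x,y,r_)
cr=cv2.resize(c["color"][100:280,190:410,::-1],None,fx=3.2,fy=3.2,interpolation=cv2.INTER_CUBIC); cv2.imwrite("pics/crop1.png",cr)
E
python3 m.py
```

```text
round_stud 0.61 [216. 102. 399. 351.] 24115 [306.4 223.5] [ 0.496  -0.1103  0.06  ]
square_block 0.71 [216. 102. 393. 348.] 23926 [306.3 223.2] [ 0.4959 -0.11    0.06  ]
dial_peg 0.95 [248. 151. 343. 242.] 7003 [294.  196.2] [ 0.4857 -0.0755  0.089 ]
dial_centre 0.75 [215. 101. 395. 350.] 23930 [306.2 223.4] [ 0.4962 -0.1073  0.07  ]
circle 0.510837197303772 -0.1351735144853592 0.14282743632793427
hatch_knob 0.64 [266. 241. 387. 344.] 6026 [329.3 287. ] [ 0.5196 -0.1691  0.088 ]
lockbox 0.77 [217. 101. 394. 346.] 23876 [306.3 223.4] [ 0.4937 -0.1274  0.    ]
```

View pics/crop1.png

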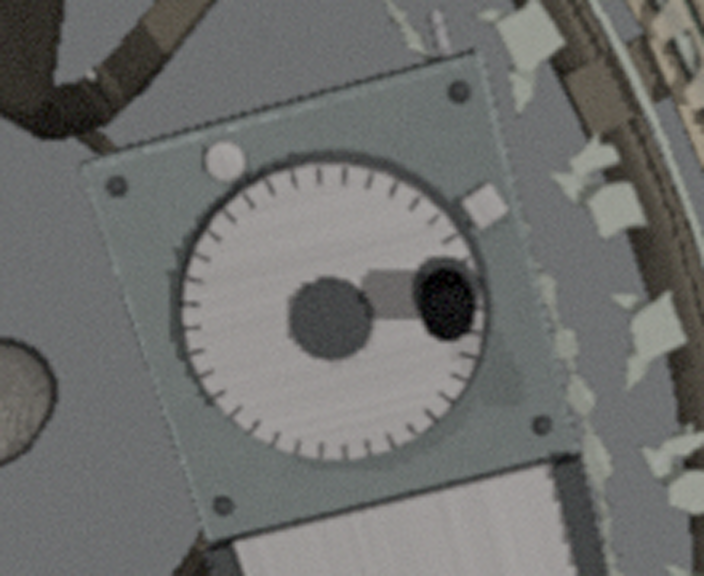

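Run:
```python
from h import *
c=bot.camera("wrist")
f=lambda u,v,z: at(c,[190+u/3.2,100+v/3.2],z)[:2]
C=f(331,318,.07)
for n,p in dict(stud=f(225,161,.06),block=f(486,205,.06),pegtop=f(445,290,.106),pegmid=f(445,297,.091),arm=f(395,293,.072)).items():
    d=p-C; print(n,p,np.hypot(*d)*1e3,np.degrees(np.arctan2(d[1],d[0])))
print("C",C)
q=[f(80,163,.055),f(477,52,.055),f(578,455,.055),f(211,542,.055)]
for a,b in ((0,1),(1,2),(3,2),(0,3)): d=q[b]-q[a]; print(np.hypot(*d),np.degrees(np.arctan2(d[1],d[0])))
print("cam",-np.array(c["R"]).T@np.array(c["t"]).ravel())
for px in((328,193),): print(at(c,px,.091))
s=bot.camera("scene")
for r in bot.landmark_of("scene","dial_centre")[:3]: print(r)
```

```text
stud [ 0.45153268 -0.03584683] 56.955014846139406 124.49752707141155
block [ 0.53161994 -0.04934943] 58.35837193239272 34.95677567483479
pegtop [ 0.51812006 -0.06686006] 37.84411255763491 24.887573554397402
pegmid [ 0.51847137 -0.07189979] 36.349574935866436 17.427336898979288
arm [ 0.50362795 -0.07455275] 21.47844354292199 22.540861636608
C [ 0.48379033 -0.08278634]
0.12737950798853914 14.934001157735345
0.1334932283097587 -74.59088149107869
0.12767159143193405 14.243518783580384
0.13195265490371358 -74.70813896844514
cam [0.51040232 0.00147104 0.45001394]
[ 0.51748589 -0.07207771  0.091     ]
{'pixel': [270.6, 220.5], 'p': 0.98}
```

Call:
send_rows(moves=[0.34, 0.34, 0, 0, 0, 0, -0.2, 0, 0, -1, 0, 0, 0, -0.2, 0, 0, -1, 0, 0, 0, -0.2, 0, 0, -1, 0, 0, 0, -0.2, 0, 0, -1, 0, 0, 0, -0.2, 0, 0, -1, 0, 0, 0, -0.2, 0, 0, -0.8, 0, 0, 0, -0.2, 0, 0, -0.4, 0, 0, 0, -0.2], squeeze=25)

```text
time: 3.9
ee_pos: [0.5184, -0.071, 0.115]
tcp_rot: [-179.9, -0.0, 90.0]
wrist_force: [0.3, 0.5, -0.7]
opening: 0.0512
grasp_force: 0.0
```

Call:
send_rows(moves=[0, 0, -0.8, 0, 0, 0, -0.2, 0, 0, -0.72, 0, 0, 0, -0.2, 0, 0, 0, 0, 0, 0, 1, 0, 0, 0, 0, 0, 0, 1, 0, 0, 0, 0, 0, 0, 1, 0, 0, 0, 0, 0, 0, 1], squeeze=25)

```text
time: 4.65
ee_pos: [0.5188, -0.0716, 0.0788]
tcp_rot: [180.0, 0.0, 90.0]
wrist_force: [-0.7, -0.9, -0.5]
opening: 0.0001
grasp_force: 0.0
```

```bash
cat > st.py <<'E'
from h import *
o=bot.get_obs();print(o["time"],o["ee_pos"],o["wrist_force"],o["opening"],o["grasp_force"])
d=o["ee_pos"][:2]-np.array([.484,-.082]);print(np.hypot(*d)*1e3,np.degrees(np.arctan2(d[1],d[0])))
E
python3 st.py
cat > plan.py <<'E'
# rows from angle a to b: print normalised xy increments, n rows, from tool offset radius 36
import sys,numpy as np
a,b,n=map(float,sys.argv[1:4]); t=np.radians(np.linspace(a,b,int(n)+1)); p=36/25*np.c_[np.cos(t),np.sin(t)]
print(np.round(np.diff(p,axis=0),3).tolist())
E
python3 plan.py 17 125 8; python3 plan.py 125 485 24
```

```text
4.65 [ 0.51877613 -0.0715576   0.0787688 ] [-0.71796598 -0.86551683 -0.50444949] 9.789752775070612e-05 0.0
36.31009689243453 16.713694052079365
[[-0.136, 0.31], [-0.205, 0.269], [-0.262, 0.214], [-0.305, 0.147], [-0.331, 0.072], [-0.338, -0.007], [-0.327, -0.086], [-0.298, -0.16]]
[[-0.277, -0.254], [-0.202, -0.317], [-0.113, -0.359], [-0.016, -0.376], [0.081, -0.367], [0.174, -0.333], [0.254, -0.277], [0.317, -0.202], [0.359, -0.113], [0.376, -0.016], [0.367, 0.081], [0.333, 0.174], [0.277, 0.254], [0.202, 0.317], [0.113, 0.359], [0.016, 0.376], [-0.081, 0.367], [-0.174, 0.333], [-0.254, 0.277], [-0.317, 0.202], [-0.359, 0.113], [-0.376, 0.016], [-0.367, -0.081], [-0.333, -0.174]]
```

The fingers shut on nothing, so I'll look before moving.

Run:
```python
from h import *
w=bot.camera("wrist")["color"][60:480,100:560]; s=bot.camera("side")["color"][150:290,220:420]
cv2.imwrite("pics/a.png",np.hstack([cv2.resize(w,(460,420)),cv2.resize(s,(340,238))[:238].repeat(1,0) if 0 else np.vstack([cv2.resize(s,(340,238)),np.zeros((182,340,3),np.uint8)])])[:,:,::-1])
```

```text
(no output)
```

View pics/a.png

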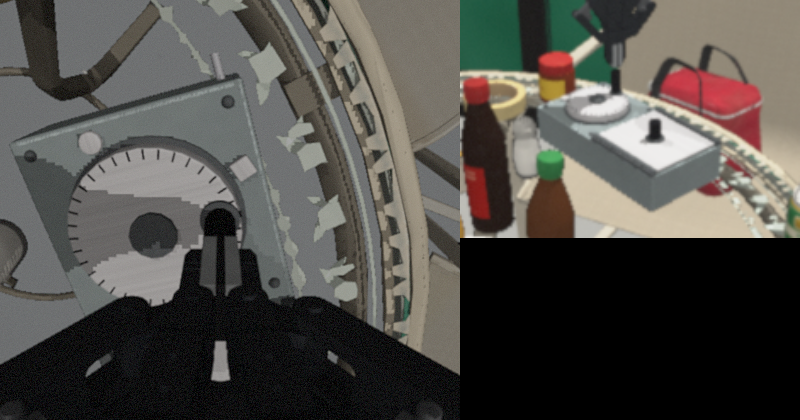

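The wrist crop shows the peg at about full-image (319,278), just ahead (+y) of the shut fingertips. I'll measure where it and the dial features really are.

Run:
```python
from h import *
c=bot.camera("wrist")
R=np.array(c["R"]);t=np.array(c["t"]).ravel()
pr=lambda X: cv2.projectPoints(np.array([X],float),cv2.Rodrigues(R)[0],t,c["camera_matrix"],np.array(c["D"],float))[0].ravel()
o=bot.get_obs(); print("tcp px",pr(o["ee_pos"]))
f=lambda u,v,z: at(c,[100+u,60+v],z)[:2]
C=f(153,235,.07); print("C",C)
for n,p in dict(stud=f(90,142,.06),block=f(244,167,.06),pegtop=f(220,222,.106),pegbase=f(220,215,.072)).items():
    d=p-C; print(n,p,np.hypot(*d)*1e3,np.degrees(np.arctan2(d[1],d[0])))
for k in Z:
    for r in bot.landmark_of("wrist",k)[:1]: print(k,r["p"],r["pixel"],at(c,r["pixel"],Z[k]))
for n in("scene","side"):
    c=bot.camera(n)
    for r in bot.landmark_of(n,"dial_peg")[:1]: print(n,r["p"],r["pixel"],at(c,r["pixel"],.091))
```

```text
tcp px [319.39952305 281.697736  ]
C [ 0.48342424 -0.08315781]
stud [ 0.45148734 -0.03503572] 57.75553074341337 123.57079030059434
block [ 0.53148448 -0.0485622 ] 59.21691873696979 35.74779227598962
pegtop [ 0.51892777 -0.05910323] 42.885004710886165 34.118682145765455
pegbase [ 0.51891315 -0.07069082] 37.61500529295508 19.356001145384937
dial_centre 0.76 [252.3, 291.8] [ 0.48315884 -0.08128552  0.07      ]
dial_peg 0.84 [320.5, 300.1] [ 0.51916139 -0.07529486  0.091     ]
round_stud 0.69 [189.3, 202.5] [ 0.45109142 -0.03529926  0.06      ]
square_block 0.59 [340.4, 226.2] [ 0.52958843 -0.04812662  0.06      ]
lockbox 0.61 [294.7, 327.7] [ 0.49993412 -0.14505666  0.        ]
mill 0.57 [106.6, 298.7] [ 0.35922649 -0.12215537  0.        ]
can 0.68 [319.3, 297.2] [ 0.51838262 -0.11959506  0.        ]
mug 0.65 [253.5, 293.2] [ 0.47058264 -0.1165062   0.        ]
side 0.77 [309.6, 197.5] [ 0.51293733 -0.07962778  0.091     ]
```

Run:
```python
from h import *
w=bot.camera("wrist")["color"][240:380,250:390]; s=bot.camera("side")["color"][150:240,265:355]; q=bot.camera("scene")["color"][150:240,230:320]
R=lambda a:cv2.resize(a,(400,400),interpolation=cv2.INTER_CUBIC)
cv2.imwrite("pics/b.png",np.hstack([R(w),R(s)])[:,:,::-1])
print(bot.get_obs()["opening"])
```

```text
-0.00014302405448802908
```

View pics/b.png

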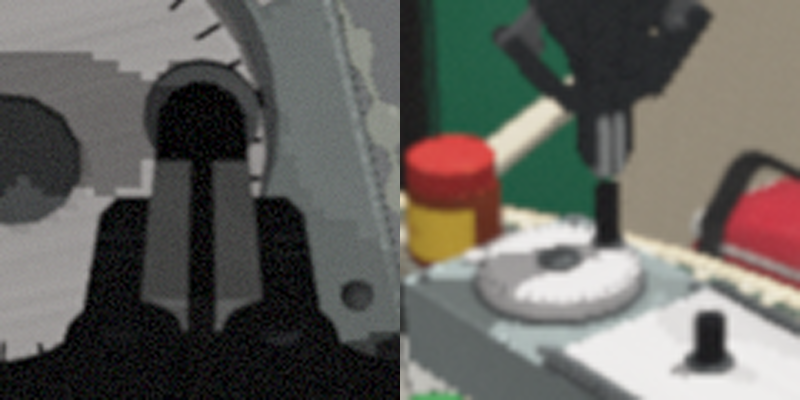

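Run:
```python
from h import *
c=bot.camera("wrist");o,d=ray(c,[320,296]); 
for dy in(-.011,0,.011): s=(-.0716+dy-o[1])/d[1]; print(dy,o+s*d)
print(o,c["camera_matrix"])
a=cv2.imread("pics/w1.png",0);b=cv2.cvtColor(c["color"],cv2.COLOR_RGB2GRAY)
for v in(290,300,310,330): print(v,a[v,296:346:2],b[v,296:346:2])
c=bot.camera("side");o,d=ray(c,[265+ 207/4.44,150+180/4.44]);s=(-.0716-o[1])/d[1];print("side tip",o+s*d,o)
s=bot.get_obs();print(s["ee_pos"],s["q"],s["grasp_force"],s["wrist_force"],s["torque"])
```

```text
-0.011 [ 0.51875023 -0.0826      0.07168446]
0 [ 0.51876893 -0.0716      0.09369952]
0.011 [ 0.51878762 -0.0606      0.11571458]
[0.5189076  0.00999496 0.25700114] [[392.41797782   0.         320.11032277]
 [  0.         392.41797782 238.54412846]
 [  0.           0.           1.        ]]
290 [152 149 148 150 149 151 151 154 150 150 153 152 152 151 149 154 153 151
 153 154 149 150 154 156 154] [101 104 110  88  26   1   9  21   7  25   8  22   0   0  12  16   0   0
   7  10  43 101 120 111  58]
300 [153 156 153 144  82  58  65  71  64  70  49   9  16   9  45  63  63  61
  63  66  68 140 155 151 152] [101 108 151 146  76  65  62  65  64  65  44   2  13   8  36  66  62  67
  61  68  74 129 133  79  74]
310 [14  0 14 41 65 63 66 64 64 63 43 13  0 17 30 61 60 62 57 67 68 40  1 11
  0] [ 8 13  3 53 74 68 65 65 66 71 34  9 15  0 36 68 64 65 63 68 67 47  1  1
 12]
330 [ 3 23 36 66 62 62 67 67 63 67 33 12  0  7 19 61 63 63 62 67 66 66 49  9
  4] [29 19 45 70 64 65 68 68 61 70 31 21  5  2 32 66 67 74 70 66 70 72 54  3
 18]
side tip [ 0.52239123 -0.0716      0.10503543] [ 0.05966264 -1.09397824  0.64496741]
[ 0.51850682 -0.07150519  0.0781918 ] [-7.85067074e+00  6.41088072e-01 -7.47240953e+00  8.18850635e+01
 -2.01744996e-03  8.21483768e+01] 0.0 [-0.5619652   0.39226709  0.2655178 ] [-0.03986528  0.00797208 -0.02170784]
```

The shut fingertips appear at z≈0.10 in both cameras, right above the peg top, so the real tips sit higher than the reported TCP. I'll open, go lower in small steps while watching the force, and close again.

Call:
send_rows(moves=[0, 0, 0, 0, 0, 0, -0.2, 0, 0, 0, 0, 0, 0, -0.2, 0, 0, 0, 0, 0, 0, -0.2, 0, 0, -0.2, 0, 0, 0, -0.2, 0, 0, -0.2, 0, 0, 0, -0.2, 0, 0, 0, 0, 0, 0, -0.2])

```text
time: 6.5
ee_pos: [0.5181, -0.0715, 0.0675]
tcp_rot: [-179.9, -0.0, 90.0]
wrist_force: [-0.0, -0.3, 0.3]
opening: 0.0513
grasp_force: 0.0
```

Call:
send_rows(moves=[0, 0, 0, 0, 0, 0, 1, 0, 0, 0, 0, 0, 0, 1, 0, 0, 0, 0, 0, 0, 1, 0, 0, 0, 0, 0, 0, 1])

```text
time: 7.0
ee_pos: [0.5186, -0.0715, 0.0684]
tcp_rot: [180.0, 0.0, 90.0]
wrist_force: [-0.8, -0.2, 2.7]
opening: 0.0133
grasp_force: 24.4
```

Call:
send_rows(moves=[0, 0, 0, 0, 0, 0, 0.2, 0, 0, 0, 0, 0, 0, 0.2, 0, 0, -0.25, 0, 0, 0, 0.2, 0, 0, -0.25, 0, 0, 0, 0.2, 0, 0, 0, 0, 0, 0, 1, 0, 0, 0, 0, 0, 0, 1, 0, 0, 0, 0, 0, 0, 1], squeeze=25)

```text
time: 7.88
ee_pos: [0.5183, -0.0714, 0.0551]
tcp_rot: [-180.0, -0.0, 90.0]
wrist_force: [1.7, -0.9, -8.5]
opening: 0.015
grasp_force: 24.5
```

```bash
python3 st.py
```

```text
7.875 [ 0.51834629 -0.07143098  0.0551451 ] [ 1.72241336 -0.94795376 -8.54073654] 0.015024103672659557 24.545494616031647
35.93566173191745 17.104145975889725
```

Call:
send_rows(moves=[-0.136, 0.31, 0, 0, 0, 0, 1, -0.205, 0.269, 0, 0, 0, 0, 1, -0.262, 0.214, 0, 0, 0, 0, 1, -0.305, 0.147, 0, 0, 0, 0, 1])

```text
time: 8.38
ee_pos: [0.4961, -0.0467, 0.0552]
tcp_rot: [180.0, -0.1, 90.0]
wrist_force: [6.0, 3.6, -9.8]
opening: 0.0145
grasp_force: 24.6
```

```bash
python3 st.py
```

```text
8.375 [ 0.49609022 -0.0466719   0.05520934] [ 5.98440522  3.64716092 -9.7728734 ] 0.014452807841330271 24.624436497688293
37.33963327756937 71.10768497664313
```

Call:
send_rows(moves=[-0.331, 0.072, 0, 0, 0, 0, 1, -0.338, -0.007, 0, 0, 0, 0, 1, -0.327, -0.086, 0, 0, 0, 0, 1, -0.298, -0.16, 0, 0, 0, 0, 1])

```text
time: 8.88
ee_pos: [0.4623, -0.0512, 0.0551]
tcp_rot: [-179.9, -0.1, 90.1]
wrist_force: [0.2, 4.4, -7.2]
opening: 0.0149
grasp_force: 24.9
```

```bash
python3 st.py
cat > w.py <<'E'
from h import *
import sys
w=bot.camera("wrist")["color"][180:420,160:480]
cv2.imwrite(f"pics/{sys.argv[1]}.png",cv2.resize(w,(640,480))[:,:,::-1])
E
python3 w.py c
```

```text
8.875 [ 0.46231922 -0.0511855   0.05512712] [ 0.16001388  4.36715006 -7.20731602] 0.014880075548230901 24.908907115459442
37.67744531130103 125.12984528629073
```

View pics/c.png

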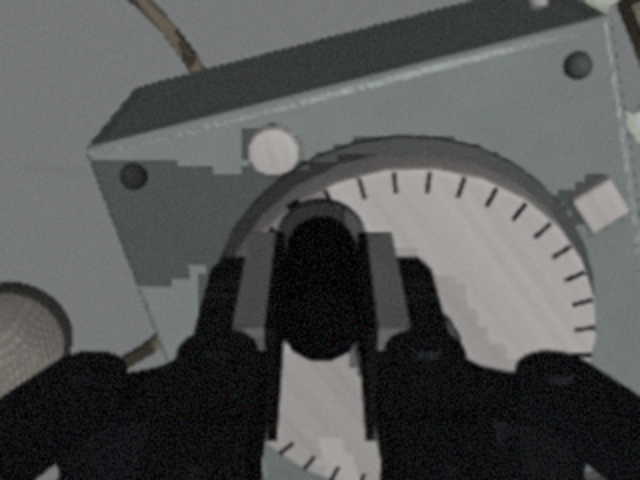

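The peg sits between the pads, with its base ring at crop (323,238) and the stud at (272,150). I'll check the alignment numerically.

```bash
python3 - <<'E'
from h import *
c=bot.camera("wrist")
f=lambda u,v,z: at(c,[160+u/2,180+v/2],z)[:2]
C=np.array([.484,-.082])
for n,p in dict(stud=f(272,150,.06),block=f(600,205,.06),ring=f(323,239,.072)).items():
    d=p-C; print(n,p,np.hypot(*d)*1e3,np.degrees(np.arctan2(d[1],d[0])))
E
python3 plan.py 125 485 24;python3 plan.py 485 35 30
```

```text
stud [ 0.45038251 -0.03588023] 57.07161021185553 126.08895128748598
block [ 0.53030185 -0.05014229] 56.20298210607092 34.5296830914533
ring [ 0.46249743 -0.053148  ] 35.983308625116365 126.6961165679764
[[-0.277, -0.254], [-0.202, -0.317], [-0.113, -0.359], [-0.016, -0.376], [0.081, -0.367], [0.174, -0.333], [0.254, -0.277], [0.317, -0.202], [0.359, -0.113], [0.376, -0.016], [0.367, 0.081], [0.333, 0.174], [0.277, 0.254], [0.202, 0.317], [0.113, 0.359], [0.016, 0.376], [-0.081, 0.367], [-0.174, 0.333], [-0.254, 0.277], [-0.317, 0.202], [-0.359, 0.113], [-0.376, 0.016], [-0.367, -0.081], [-0.333, -0.174]]
[[0.333, 0.174], [0.367, 0.081], [0.376, -0.016], [0.359, -0.113], [0.317, -0.202], [0.254, -0.277], [0.174, -0.333], [0.081, -0.367], [-0.016, -0.376], [-0.113, -0.359], [-0.202, -0.317], [-0.277, -0.254], [-0.333, -0.174], [-0.367, -0.081], [-0.376, 0.016], [-0.359, 0.113], [-0.317, 0.202], [-0.254, 0.277], [-0.174, 0.333], [-0.081, 0.367], [0.016, 0.376], [0.113, 0.359], [0.202, 0.317], [0.277, 0.254], [0.333, 0.174], [0.367, 0.081], [0.376, -0.016], [0.359, -0.113], [0.317, -0.202], [0.254, -0.277]]
```

Call:
send_rows(moves=[-0.277, -0.254, 0, 0, 0, 0, 1, -0.202, -0.317, 0, 0, 0, 0, 1, -0.113, -0.359, 0, 0, 0, 0, 1, -0.016, -0.376, 0, 0, 0, 0, 1, 0.081, -0.367, 0, 0, 0, 0, 1, 0.174, -0.333, 0, 0, 0, 0, 1, 0.254, -0.277, 0, 0, 0, 0, 1, 0.317, -0.202, 0, 0, 0, 0, 1])

```text
time: 9.98
ee_pos: [0.4692, -0.1137, 0.0551]
tcp_rot: [-180.0, -0.2, 90.0]
wrist_force: [2.5, 14.8, -10.0]
opening: 0.0142
grasp_force: 25.0
```

```bash
python3 st.py
```

```text
9.975 [ 0.46918239 -0.1136779   0.05509846] [ 2.49077159 14.79822701 -9.99305337] 0.014191294107509701 25.007691085338593
34.972145423968186 -115.06824613813421
```

Call:
send_rows(moves=[0.359, -0.113, 0, 0, 0, 0, 1, 0.376, -0.016, 0, 0, 0, 0, 1, 0.367, 0.081, 0, 0, 0, 0, 1, 0.333, 0.174, 0, 0, 0, 0, 1, 0.277, 0.254, 0, 0, 0, 0, 1, 0.202, 0.317, 0, 0, 0, 0, 1, 0.113, 0.359, 0, 0, 0, 0, 1, 0.016, 0.376, 0, 0, 0, 0, 1])

```text
time: 10.98
ee_pos: [0.5195, -0.0801, 0.0551]
tcp_rot: [-179.9, 0.1, 89.9]
wrist_force: [-3.3, -5.4, -8.4]
opening: 0.015
grasp_force: 25.2
```

Call:
send_rows(moves=[-0.081, 0.367, 0, 0, 0, 0, 1, -0.174, 0.333, 0, 0, 0, 0, 1, -0.254, 0.277, 0, 0, 0, 0, 1, -0.317, 0.202, 0, 0, 0, 0, 1, -0.359, 0.113, 0, 0, 0, 0, 1, -0.376, 0.016, 0, 0, 0, 0, 1, -0.367, -0.081, 0, 0, 0, 0, 1, -0.333, -0.174, 0, 0, 0, 0, 1])

```text
time: 11.98
ee_pos: [0.4634, -0.0504, 0.0553]
tcp_rot: [180.0, -0.2, 90.1]
wrist_force: [4.8, 7.4, -13.5]
opening: 0.0148
grasp_force: 25.0
```

```bash
python3 st.py; python3 w.py d
```

```text
11.975 [ 0.46344595 -0.05044819  0.05525152] [  4.79888415   7.40945144 -13.49040971] 0.014812890799396832 25.01156508922577
37.65614984844771 123.08175505751495
```

View pics/d.png

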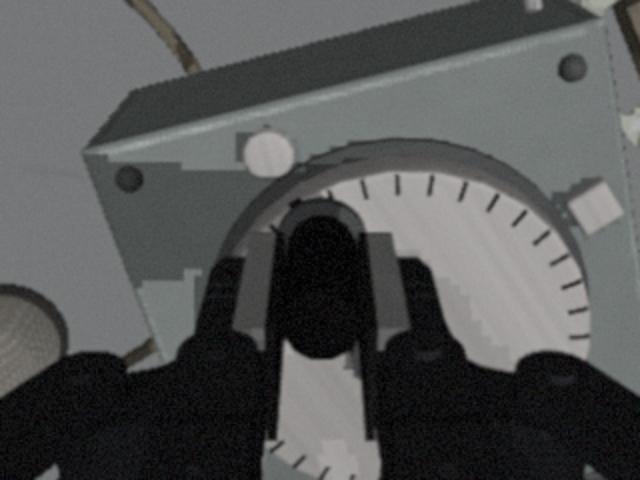

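The peg reads about 2° short of the stud (stud at crop (267,154)). I'll nudge it on, then begin the clockwise turns.

Call:
send_rows(moves=[-0.03, -0.022, 0, 0, 0, 0, 1, 0, 0, 0, 0, 0, 0, 1])

```text
time: 12.28
ee_pos: [0.4621, -0.0515, 0.0552]
tcp_rot: [-179.9, -0.2, 90.1]
wrist_force: [-1.1, 7.2, -11.5]
opening: 0.0149
grasp_force: 25.2
```

```bash
python3 st.py; python3 plan.py 486.5 34.5 32
```

```text
12.275 [ 0.46205283 -0.05154502  0.05522564] [ -1.08333331   7.19556734 -11.53311434] 0.014865323632333866 25.22428572177887
37.53910054063697 125.77814498868183
[[0.308, 0.174], [0.342, 0.094], [0.354, 0.007], [0.345, -0.079], [0.315, -0.161], [0.266, -0.233], [0.202, -0.291], [0.124, -0.332], [0.04, -0.352], [-0.047, -0.351], [-0.132, -0.329], [-0.208, -0.287], [-0.272, -0.227], [-0.319, -0.154], [-0.347, -0.072], [-0.354, 0.015], [-0.339, 0.101], [-0.305, 0.181], [-0.251, 0.25], [-0.183, 0.303], [-0.103, 0.339], [-0.017, 0.354], [0.069, 0.347], [0.152, 0.32], [0.226, 0.273], [0.285, 0.21], [0.328, 0.134], [0.351, 0.05], [0.352, -0.037], [0.332, -0.122], [0.292, -0.2], [0.235, -0.265]]
```

Call:
send_rows(moves=[0.308, 0.174, 0, 0, 0, 0, 1, 0.342, 0.094, 0, 0, 0, 0, 1, 0.354, 0.007, 0, 0, 0, 0, 1, 0.345, -0.079, 0, 0, 0, 0, 1, 0.315, -0.161, 0, 0, 0, 0, 1, 0.266, -0.233, 0, 0, 0, 0, 1, 0.202, -0.291, 0, 0, 0, 0, 1, 0.124, -0.332, 0, 0, 0, 0, 1])

```text
time: 13.28
ee_pos: [0.5189, -0.0736, 0.0552]
tcp_rot: [-179.9, -0.0, 90.0]
wrist_force: [-2.3, 2.8, -12.3]
opening: 0.0148
grasp_force: 25.2
```

Call:
send_rows(moves=[0.04, -0.352, 0, 0, 0, 0, 1, -0.047, -0.351, 0, 0, 0, 0, 1, -0.132, -0.329, 0, 0, 0, 0, 1, -0.208, -0.287, 0, 0, 0, 0, 1, -0.272, -0.227, 0, 0, 0, 0, 1, -0.319, -0.154, 0, 0, 0, 0, 1, -0.347, -0.072, 0, 0, 0, 0, 1, -0.354, 0.015, 0, 0, 0, 0, 1])

```text
time: 14.28
ee_pos: [0.4781, -0.1162, 0.0552]
tcp_rot: [180.0, -0.2, 90.0]
wrist_force: [6.5, 14.5, -17.1]
opening: 0.0142
grasp_force: 25.0
```

Call:
send_rows(moves=[-0.339, 0.101, 0, 0, 0, 0, 1, -0.305, 0.181, 0, 0, 0, 0, 1, -0.251, 0.25, 0, 0, 0, 0, 1, -0.183, 0.303, 0, 0, 0, 0, 1, -0.103, 0.339, 0, 0, 0, 0, 1, -0.017, 0.354, 0, 0, 0, 0, 1, 0.069, 0.347, 0, 0, 0, 0, 1, 0.152, 0.32, 0, 0, 0, 0, 1])

```text
time: 15.28
ee_pos: [0.4525, -0.062, 0.0553]
tcp_rot: [-179.8, -0.0, 90.0]
wrist_force: [-6.5, -3.6, -16.1]
opening: 0.0144
grasp_force: 25.3
```

Call:
send_rows(moves=[0.226, 0.273, 0, 0, 0, 0, 1, 0.285, 0.21, 0, 0, 0, 0, 1, 0.328, 0.134, 0, 0, 0, 0, 1, 0.351, 0.05, 0, 0, 0, 0, 1, 0.352, -0.037, 0, 0, 0, 0, 1, 0.332, -0.122, 0, 0, 0, 0, 1, 0.292, -0.2, 0, 0, 0, 0, 1, 0.235, -0.265, 0, 0, 0, 0, 1])

```text
time: 16.27
ee_pos: [0.5133, -0.06, 0.0553]
tcp_rot: [-179.9, -0.1, 90.1]
wrist_force: [-5.5, 4.0, -14.9]
opening: 0.0143
grasp_force: 25.4
```

```bash
python3 st.py; python3 w.py e
```

```text
16.275 [ 0.51332239 -0.05999188  0.05528686] [ -5.49592611   4.02668983 -14.9173954 ] 0.0142662075336433 25.360702872276306
36.662782505398425 36.89030985589598
```

View pics/e.png

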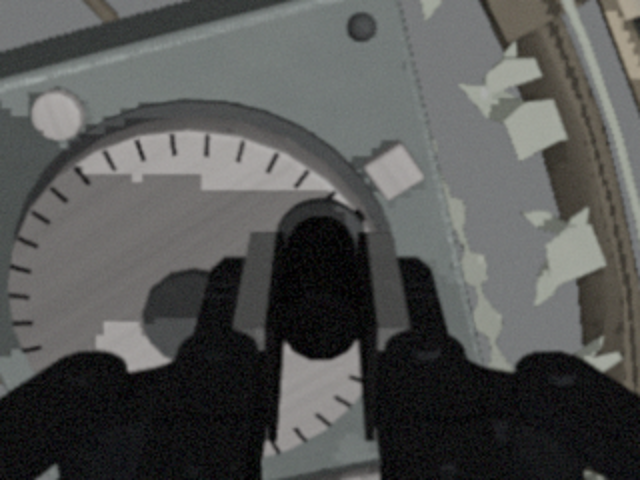

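The peg ring is at crop (320,238) and the block at (394,171), with the hub at about (193,313).

```bash
python3 - <<'E'
from h import *
c=bot.camera("wrist")
f=lambda u,v,z: at(c,[160+u/2,180+v/2],z)[:2]
C=np.array([.484,-.082]); print(f(193,312,.072))
for n,p in dict(stud=f(57,115,.06),block=f(394,171,.06),ring=f(320,239,.072)).items():
    d=p-C; print(n,p,np.hypot(*d)*1e3,np.degrees(np.arctan2(d[1],d[0])))
E
python3 plan.py 34 124 12
```

```text
[ 0.48392779 -0.08184424]
stud [ 0.45216261 -0.03637314] 55.636584700767656 124.9064674851521
block [ 0.53186629 -0.05029275] 57.415424321097326 33.52100526863281
ring [ 0.51421432 -0.06228744] 36.07617103746873 33.121417751917136
[[-0.115, 0.149], [-0.134, 0.133], [-0.15, 0.114], [-0.164, 0.093], [-0.174, 0.071], [-0.182, 0.048], [-0.187, 0.024], [-0.188, -0.001], [-0.187, -0.025], [-0.182, -0.05], [-0.174, -0.073], [-0.163, -0.095]]
```

Aligned with the block. Now anticlockwise: quickly at first, then in small steps.

```bash
python3 plan.py 34.5 111.5 7; python3 plan.py 111.5 237.5 36
```

```text
[[-0.177, 0.211], [-0.215, 0.174], [-0.244, 0.13], [-0.264, 0.081], [-0.275, 0.029], [-0.275, -0.024], [-0.265, -0.076]]
[[-0.081, -0.035], [-0.079, -0.04], [-0.076, -0.044], [-0.073, -0.049], [-0.07, -0.053], [-0.067, -0.057], [-0.063, -0.061], [-0.059, -0.065], [-0.055, -0.069], [-0.051, -0.072], [-0.046, -0.075], [-0.042, -0.077], [-0.037, -0.08], [-0.032, -0.082], [-0.027, -0.084], [-0.022, -0.085], [-0.016, -0.086], [-0.011, -0.087], [-0.006, -0.088], [-0.0, -0.088], [0.005, -0.088], [0.01, -0.087], [0.016, -0.087], [0.021, -0.085], [0.026, -0.084], [0.031, -0.082], [0.036, -0.08], [0.041, -0.078], [0.046, -0.075], [0.05, -0.072], [0.054, -0.069], [0.059, -0.066], [0.062, -0.062], [0.066, -0.058], [0.07, -0.054], [0.073, -0.049]]
```

Call:
send_rows(moves=[-0.177, 0.211, 0, 0, 0, 0, 1, -0.215, 0.174, 0, 0, 0, 0, 1, -0.244, 0.13, 0, 0, 0, 0, 1, -0.264, 0.081, 0, 0, 0, 0, 1, -0.275, 0.029, 0, 0, 0, 0, 1, -0.275, -0.024, 0, 0, 0, 0, 1, -0.265, -0.076, 0, 0, 0, 0, 1])

```text
time: 17.25
ee_pos: [0.4709, -0.0467, 0.0554]
tcp_rot: [179.9, -0.2, 90.1]
wrist_force: [3.9, 5.6, -22.0]
opening: 0.0146
grasp_force: 25.1
```

Call:
send_rows(moves=[-0.081, -0.035, 0, 0, 0, 0, 1, -0.079, -0.04, 0, 0, 0, 0, 1])

```text
time: 17.5
ee_pos: [0.4666, -0.0487, 0.0554]
tcp_rot: [180.0, -0.1, 90.1]
wrist_force: [1.5, 6.1, -19.9]
opening: 0.0147
grasp_force: 25.2
```

```bash
python3 st.py
```

```text
17.5 [ 0.46664247 -0.04867169  0.05543045] [  1.5118958    6.11014252 -19.9094392 ] 0.014707123929695646 25.185935497283936
37.57738656579773 117.51069926178711
```

Call:
send_rows(moves=[-0.076, -0.044, 0, 0, 0, 0, 1, -0.073, -0.049, 0, 0, 0, 0, 1])

```text
time: 17.75
ee_pos: [0.4629, -0.0509, 0.0554]
tcp_rot: [180.0, -0.2, 90.1]
wrist_force: [0.2, 7.0, -19.2]
opening: 0.0143
grasp_force: 25.2
```

Call:
send_rows(moves=[-0.07, -0.053, 0, 0, 0, 0, 1])

```text
time: 17.88
ee_pos: [0.4609, -0.0525, 0.0554]
tcp_rot: [-180.0, -0.1, 90.1]
wrist_force: [-0.6, 6.2, -18.2]
opening: 0.0146
grasp_force: 25.3
```

```bash
python3 st.py
```

```text
17.875 [ 0.46089786 -0.05245418  0.05538826] [ -0.6207353    6.24714406 -18.20189824] 0.014558488254705987 25.25189459323883
37.50551900919427 128.02216929787812
```

Call:
send_rows(moves=[-0.067, -0.057, 0, 0, 0, 0, 1, -0.063, -0.061, 0, 0, 0, 0, 1])

```text
time: 18.12
ee_pos: [0.4573, -0.0559, 0.0554]
tcp_rot: [-179.9, -0.1, 90.0]
wrist_force: [-2.6, 5.4, -18.2]
opening: 0.0146
grasp_force: 25.4
```

Call:
send_rows(moves=[-0.059, -0.065, 0, 0, 0, 0, 1, -0.055, -0.069, 0, 0, 0, 0, 1])

```text
time: 18.38
ee_pos: [0.4544, -0.0594, 0.0554]
tcp_rot: [-179.9, -0.1, 90.0]
wrist_force: [-1.4, 6.6, -18.2]
opening: 0.0146
grasp_force: 25.3
```

Call:
send_rows(moves=[-0.051, -0.072, 0, 0, 0, 0, 1, -0.046, -0.075, 0, 0, 0, 0, 1])

```text
time: 18.62
ee_pos: [0.4529, -0.0617, 0.0554]
tcp_rot: [180.0, -0.3, 90.1]
wrist_force: [3.3, 15.6, -20.5]
opening: 0.0144
grasp_force: 25.1
```

Call:
send_rows(moves=[0, 0, 0, 0, 0, 0, 1])

```text
time: 18.75
ee_pos: [0.4529, -0.0617, 0.0554]
tcp_rot: [180.0, -0.3, 90.1]
wrist_force: [1.3, 13.2, -20.7]
opening: 0.0148
grasp_force: 25.1
```

```bash
python3 st.py
```

```text
18.75 [ 0.45289055 -0.06174222  0.0554048 ] [  1.26472456  13.17625024 -20.68673338] 0.014808798811064344 25.101663172245026
37.123792533006885 146.92871983747472
```

Call:
send_rows(moves=[-0.013, -0.021, 0, 0, 0, 0, 1, 0, 0, 0, 0, 0, 0, 1])

```text
time: 19.0
ee_pos: [0.4528, -0.0619, 0.0554]
tcp_rot: [179.9, -0.3, 90.1]
wrist_force: [2.7, 14.7, -21.2]
opening: 0.0146
grasp_force: 25.1
```

The stop is found: force builds and the peg doesn't advance. I'll ease off, release, and go over the hatch knob.

Call:
send_rows(moves=[0.045, 0.07, 0, 0, 0, 0, 1, 0, 0, 0, 0, 0, 0, -0.1, 0, 0, 0, 0, 0, 0, -0.1, 0, 0, 0, 0, 0, 0, -0.1, 0, 0, 1, 0, 0, 0, -0.1, 0, 0, 1, 0, 0, 0, -0.1, 0, 0, 1, 0, 0, 0, -0.1])

```text
time: 19.88
ee_pos: [0.4539, -0.063, 0.1322]
tcp_rot: [179.9, 0.0, 90.0]
wrist_force: [1.3, 0.5, -0.0]
opening: 0.0471
grasp_force: 0.0
```

Call:
send_rows(moves=[0.35, -0.8, 0.5, 0, 0, 0, -0.1, 0.35, -0.8, 0, 0, 0, 0, -0.1, 0.35, -0.8, 0, 0, 0, 0, -0.1, 0.35, -0.8, 0, 0, 0, 0, -0.1, 0.35, -0.8, 0, 0, 0, 0, -0.1, 0.35, -0.8, 0, 0, 0, 0, -0.1, 0.35, -0.8, 0, 0, 0, 0, -0.1, 0, 0, 0, 0, 0, 0, -0.1])

```text
time: 20.88
ee_pos: [0.5152, -0.2042, 0.1426]
tcp_rot: [-180.0, -0.0, 89.9]
wrist_force: [1.1, 0.5, -0.5]
opening: 0.047
grasp_force: 0.0
```

```bash
python3 look.py f|grep -v "mug\|tape\|can\|mill"
python3 - <<'E'
from h import *
c=bot.camera("wrist")
for r in bot.boxes_of("wrist","hatch_knob")[:2]: print(r)
for n in("scene","side"):
    c=bot.camera(n)
    for k in("dial_peg","hatch_knob"):
        for r in bot.landmark_of(n,k)[:1]: print(n,k,r["p"],at(c,r["pixel"],Z[k]))
E
```

```text
dial_centre 0.81 [266.  39.] [ 0.4838 -0.0815  0.07  ]
hatch_knob 0.78 [323. 248.] [ 0.5173 -0.2058  0.088 ]
lockbox 0.59 [301. 141.] [ 0.5004 -0.1463  0.    ]
21.425 [ 0.51488911 -0.20249714  0.14330027] [1.79990239e+02 3.14014593e-03 9.00210655e+01] [-2.14692499e+01  4.63505437e+00  3.84843296e+00  8.92031459e+01
  6.53988055e-04  6.85096843e+01] 0.046830878005702584
{'extent': [220.9, 128.7, 415.0, 330.0], 'p': 0.74}
scene dial_peg 0.66 [ 0.45260799 -0.07068371  0.091     ]
scene hatch_knob 0.94 [ 0.51596911 -0.21185702  0.088     ]
side dial_peg 0.88 [ 0.46414413 -0.04924665  0.091     ]
side hatch_knob 0.87 [ 0.50989757 -0.22126062  0.088     ]
```

View pics/f.png

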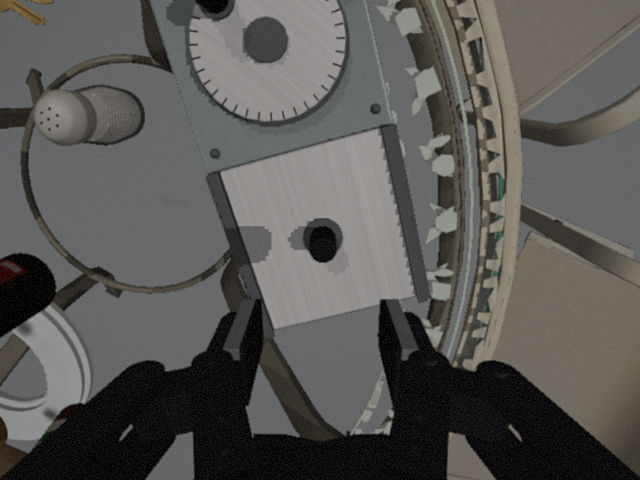

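The picture shows the knob at (322,245), central in the hatch, whose corners are (220,172), (388,128), (418,298) and (272,328). The peg rests at (212,3).

Run:
```python
from h import *
c=bot.camera("wrist")
q=[at(c,p,.06)[:2] for p in((220,172),(388,128),(418,298),(272,328))]
print(np.mean(q,0),np.linalg.norm(q[0]-q[1]),np.linalg.norm(q[1]-q[2]))
print(at(c,(322,246),.088),at(c,(322,238),.061))
d=np.mean(q,0)-[.484,-.082]; print(d, np.degrees(np.arctan2(d[0],-d[1])))
print(bot.get_obs()["ee_pos"])
```

```text
[ 0.5183915  -0.20644457] 0.11474979514199764 0.12543602520878575
[ 0.51635021 -0.20315364  0.088     ] [ 0.51645857 -0.20667471  0.061     ]
[ 0.0343915  -0.12444457] 15.448668959012686
[ 0.51489705 -0.20274657  0.14316157]
```

Call:
send_rows(moves=[0.06, -0.09, -1, 0, 0, 0, -0.1, 0, 0, -1, 0, 0, 0, -0.1, 0, 0, -1, 0, 0, 0, -0.1, 0, 0, -0.5, 0, 0, 0, -0.1, 0, 0, -0.4, 0, 0, 0, -0.1, 0, 0, 0, 0, 0, 0, -0.1])

```text
time: 22.62
ee_pos: [0.5163, -0.2049, 0.0455]
tcp_rot: [-180.0, -0.0, 90.0]
wrist_force: [0.1, -0.2, 0.6]
opening: 0.0471
grasp_force: 0.0
```

Call:
send_rows(moves=[0, 0, 0, 0, 0, 0, 1, 0, 0, 0, 0, 0, 0, 1, 0, 0, 0, 0, 0, 0, 1, 0, 0, 0, 0, 0, 0, 1], squeeze=40)

```text
time: 23.12
ee_pos: [0.5168, -0.2052, 0.0466]
tcp_rot: [179.9, 0.0, 90.0]
wrist_force: [-1.7, 0.4, 5.5]
opening: 0.0157
grasp_force: 39.1
```

Call:
send_rows(moves=[0.025, -0.097, 0, 0, 0, 0, 1, 0.025, -0.097, 0, 0, 0, 0, 1])

```text
time: 23.38
ee_pos: [0.518, -0.2096, 0.0467]
tcp_rot: [179.9, -0.0, 90.0]
wrist_force: [-1.8, 3.3, 6.5]
opening: 0.0152
grasp_force: 39.2
```

Only about 3 N of drag over 5 mm, so the hatch is free. Now I'll slide it open.

Call:
send_rows(moves=[0.1, -0.39, 0, 0, 0, 0, 1, 0.1, -0.39, 0, 0, 0, 0, 1, 0.1, -0.39, 0, 0, 0, 0, 1, 0.1, -0.39, 0, 0, 0, 0, 1, 0.1, -0.39, 0, 0, 0, 0, 1])

```text
time: 24.0
ee_pos: [0.5309, -0.2584, 0.0466]
tcp_rot: [179.9, -0.0, 90.0]
wrist_force: [1.5, 4.6, 6.4]
opening: 0.0149
grasp_force: 39.2
```

Call:
send_rows(moves=[0.1, -0.39, 0, 0, 0, 0, 1, 0.025, -0.1, 0, 0, 0, 0, 1, 0.025, -0.1, 0, 0, 0, 0, 1])

```text
time: 24.38
ee_pos: [0.5348, -0.2729, 0.0467]
tcp_rot: [179.9, -0.0, 90.0]
wrist_force: [-1.1, 12.2, 7.2]
opening: 0.015
grasp_force: 39.3
```

It has reached the end stop: 70 mm travelled and the force is rising. I'll release and retreat.

Call:
send_rows(moves=[0, 0, 0, 0, 0, 0, -0.1, 0, 0, 0, 0, 0, 0, -0.1, 0, 0, 0, 0, 0, 0, -0.1, 0, 0, 0.6, 0, 0, 0, -0.1, 0, 0, 1, 0, 0, 0, -0.1, 0, 0, 1, 0, 0, 0, -0.1, 0, 0, 1, 0, 0, 0, -0.1, 0, 0, 0, 0, 0, 0, -0.1])

```text
time: 25.38
ee_pos: [0.5349, -0.2739, 0.1389]
tcp_rot: [179.8, 0.1, 90.0]
wrist_force: [0.3, -0.8, -0.0]
opening: 0.047
grasp_force: 0.0
```

Run:
```python
from h import *
o=bot.get_obs();print(o["time"],o["ee_pos"],o["wrist_force"])
c=bot.camera("wrist")
for r in bot.landmark_of("wrist","hatch_knob")[:1]: print(r["p"],at(c,r["pixel"],.088))
```

```text
25.375 [ 0.5349462  -0.27390928  0.13885618] [ 0.2645448  -0.80777401 -0.01331456]
0.71 [ 0.53587114 -0.27298422  0.088     ]
```

```bash
python3 -c "
from workcell import bot
print(bot.job_done())"
```

```text
the job is handed in; nothing more can be done
None
```

I dialled the combination, felt the dial's stop at about 15 N (limit 25 N), and slid the hatch about 70 mm to its end stop. The arm is clear and touched nothing around the box that I know of; I handed the job in at about 25 s, with no verdict shown.

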